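Pack the sextant spares, then hold the ring tweezers at their set mark

TASK

Get the sextant kit ready for changing a filter ring: lay the glass filter, the nylon mirror tool and the hex key flat in the empty compartment of the open sextant case, setting the glass down rather than dropping it, and leave everything else on the locker where it is. Then pick up the sprung ring tweezers, squeeze them until the sprung arm stands squarely under the rider on their crossbar (never so far that the tips pinch together), and hold them like that, steady and about a hand's breadth (10 cm or more) above the locker top. Finish while still holding them at the mark; do not put them down.

Things in the scene. Friction and masses are not known exactly. Their poses are not given: they have to be found in the camera images.
- sextant_case: Open orange case fixed to the locker top, 280 x 280 mm, walls 50 mm high, 5 mm thick. Origin: centre of underside, z up. A wall (top 45 mm up) along x at y = +15 mm divides it: the sextant (up to 75 mm high) fills the +y part, the -y part is the empty spares compartment. The lid stands open along the +y edge, up to 330 mm high, leaning outwards.
- spares_floor (a point): Centre of the floor of the empty spares compartment, on the floor's upper face, 5 mm above the locker top. Axes as the case: the compartment is 270 mm along x and 148 mm along y inside; walls 45 mm above this floor.
- filter: Spare blue glass filter in a dark steel ring, a disc 46 mm across and 10 mm thick, lying flat. Origin: centre of the underside; z up. About 30 g.
- mirror_tool: White nylon mirror adjusting tool lying along its x: square grip 14 mm wide and 14 mm high from x = -41 to +9 mm, then a 7 mm square shank (3.5 to 10.5 mm above the locker) with a small key end at x = +42 mm. Origin: on the underside near mid length; grip it across y at about x = -10 mm. About 20 g.
- hex_key: Steel L-shaped hex key, bar 8 mm wide and 8 mm thick, lying flat: long leg along x from -38 to +38 mm, short leg at the +x end reaching to y = +28 mm. Origin: middle of the long leg's underside; grip the long leg across y. About 40 g.
- tweezers: Sprung steel tweezers, 140 mm long, 18 mm high, lying with the arms side by side; they close along y. Origin: underside, between the finger grips; x to the tips (+52 mm), pivot end at -78 mm. Grip across y at the origin, 40 mm wide open: flat plate 30 mm long at y = -20 (fixed arm), round boss of radius 7 mm at y = +20 (sprung arm). A crossbar at x = 34 mm over both arms carries the rider. 55 g.
- sprung_arm (a joint): Angle of the sprung arm about its pivot at x = -75 mm of the tweezers: 0 open, growing as squeezed. Each 1 mm squeezed at the grips is 0.0133 rad and moves the arm 1.45 mm under the crossbar. The spring gives 3 N at the grips at 0 and 7.5 N at 0.2 rad; it springs open when let go. The tips pinch together beyond 0.27 rad.
- blade_index (a point): Middle of the sprung arm (4 mm thick) where it passes under the crossbar, near its tip, 16 mm above the tweezers' underside. It moves towards -y of the tweezers as they are squeezed.
- rider_mark (a point): The rider: small dark steel tab, 4 mm wide along y, 9 mm along x, clamped on the tweezers' crossbar, at a different place each time, always between the arms. Point: middle of its underside, axes as the tweezers. The set gap is reached when blade_index has the same y (tweezers' frame) as this point.
- eraser: Bystander: block eraser 42 x 20 x 12 mm. Origin: centre of underside.
- chart_weight: Bystander: turned steel chart weight, 32 mm across, 28 mm high. Origin: centre of underside.
- lens_fluid: Bystander: small white bottle, 34 mm across, 75 mm high. Origin: centre of underside.
- radio: Bystander: black handheld radio lying flat, 120 x 58 x 36 mm with a 90 mm aerial along +x. Origin: centre of underside.
- screwdriver: Bystander: screwdriver 160 mm long lying along its x. Origin: on its underside.
Mind the look-alikes: they are no part of the job. Of the things like the mirror_tool, leave any that is turquoise; of the rest the smaller one is meant. What is meant by the hex_key is not brown, and is the smaller of those in its own colour.

How it is judged:
On the way, in this order (a step that is already met when the one before it is completed fails the run):
1. filter, mirror tool and hex key all lie flat in the spares compartment, let go (x of filter in the frame of spares_floor between -0.135 and 0.135 m and y of filter in the frame of spares_floor between -0.074 and 0.074 m and height (world z) of each of filter, mirror_tool, hex_key below 0.035 m and (angle between filter's own z axis and vertical below 0.55 rad or angle between filter's own z axis and vertical above 2.59 rad) and x of mirror_tool in the frame of spares_floor between -0.135 and 0.135 m and y of mirror_tool in the frame of spares_floor between -0.074 and 0.074 m and angle between mirror_tool's own x axis and vertical between 1.02 and 2.12 rad and x of hex_key in the frame of spares_floor between -0.135 and 0.135 m and y of hex_key in the frame of spares_floor between -0.074 and 0.074 m and angle between hex_key's own x axis and vertical between 1.02 and 2.12 rad and contact force between the fingers and filter below 0.05 N and contact force between the fingers and mirror_tool below 0.05 N and contact force between the fingers and hex_key below 0.05 N and linear speed of each of filter, mirror_tool, hex_key below 0.05 m/s), for 0.2 s.
2. the tweezers are held up clear of the locker with the sprung arm steady under the rider (height (world z) of tweezers above 0.08 m and contact force between the fingers and tweezers above 1 N and contact force between tweezers and sextant_case below 0.05 N and y of blade_index in the frame of rider_mark between -0.0025 and 0.0025 m and velocity of joint sprung_arm between -0.08 and 0.08 rad/s), for 0.5 s.
At the end, for the whole second after the job is handed in: The three spares rest untouched in the compartment (origins under 35 mm high, tilt under 0.55 rad); tweezers held by the fingers (over 1 N), origin over 80 mm up, clear of the case, still (0.03 m/s, 0.08 rad/s), sprung arm within 2.5 mm of the rider along y (all of step 1 and all of step 2 and linear speed of tweezers below 0.03 m/s); the arm keeps its last pose, push and grip.
It fails at once if the glass filter was let go more than 90 mm above the locker top (height (world z) of filter above 0.09 m and contact force between the fingers and filter below 0.01 N).
It fails at once if the tweezers were squeezed until the tips pinched together (value of joint sprung_arm above 0.27 rad).
It fails at once if a bystander was shifted more than 30 mm (distance of any of eraser, chart_weight, lens_fluid, radio, screwdriver from where it was at the start of the episode above 0.03 m).
It also fails if it takes over 72 s, if anything falls off the work surface, if the arm or the gripper's body presses on something with over 40 N, if the wrist force passes 120 N, or if a joint passes its speed limit or range.

ROBOT

A 6-joint arm with a two-finger parallel gripper is mounted at the origin on the work surface. World frame = base frame: x ahead of the robot, y to its left, z up, the work surface at z = 0. Lengths are in m, angles in rad, forces in N, time in s.
With the tool pointing down it reaches from about 0.35 to 1 m from the base axis. Payload 7.1 kg.
Tool frame: the origin (TCP) lies midway between the tips of the shut fingers; the grasp point (between the pads) lies 19 mm behind it; z points along the fingers, y is the line along which they close (so a half turn about z gives the same grasp; the last joint's range is limited). The gripper opens to 85 mm and grips with 20 to 120 N. Pads are 22 mm wide; open, the fingers measure 114 mm over their backs; the gripper's body (76 mm by 85 mm) begins 54 mm behind the grasp point. The pads swing forward as they close: fully open they stand 13 mm farther back than shut.
Start: joints at [1.205, 0.423, 1.63, -0, 1.089, -0.019], TCP at [0.212, 0.588, 0.231] pointing down, gripper open.
Joint ranges: [-3, 3], [-0.9, 2.11], [0.09, 2.58], [-1.31, 4.45], [0.11, 2.69], [-2.54, 2.54]. Speed limits (rad/s): [2.39, 2.39, 3.01, 3.14, 3.14, 3.14].

INTERFACE

Orientations are given as a unit quaternion [w, x, y, z].
In Python, from station import * gives the robot as it stands.
- The arm moves only by the tool arm_command, never from a script. Its argument "commands" is a list that holds one entry, the list of rows, each a list of 7 numbers: the shift along the world's x, y, z in cm, then the turn, a rotation vector about the world's x, y, z in degrees, then the opening, from 0 (shut) to 1 (fully open). In form: [[[tx, ty, tz, ax, ay, az, jaw], ...]]. A call has 1 to 20 rows; each row shifts and turns the commanded pose from where the row before left it; what a row does not reach is not made up. A row lasts 1/8 s, in which the tool goes at most 62.5 mm and 10.7 degrees, less where a joint would pass 70% of its speed; a pose out of reach is approached as far as the arm can. A call is refused whole if a number of a shift passes 6.25 or a number of a turn 10.7, either way. A call with a gripper value outside its range is refused whole. The fingers move at their own pace and stop on an object; "force" is the grip in N (left out, the last holds). Time passes only in rows, so rows that do not move let the fingers close. It gives the time, the measured TCP pose, the force, the opening and the grip force at its end, in the units of the state.
- get_state(): the state, without advancing time (a new reading comes with each control period).
- snapshot(name): name is "scene" or "top" or "wrist"; returns a dict with "img" (400x640x3 uint8, red, green, blue), "K" (3x3 intrinsics, pixels), "extrinsics" (4x4, takes a point from world to camera coordinates); the wrist camera has in their place "hand_eye" (4x4, takes a point from camera to tool coordinates, whose origin is the TCP and whose axes are the flange's). Camera axes: x right, y down, z forward; pixel columns grow to the right and rows downward; lengths in m; the calibration is good to about 2 mm. A picture is of the moment at which its call begins: read the wrist's pose just before it. There is no depth.
- finish_job(): hands the job in; it is judged then, once.
The state is a dict: "t": time; "joint_positions": joint angles; "dq": joint speeds; "joint_torque": joint torques, N m; "ee_pos": TCP position; "tool_rot": TCP orientation; "contact_force": force on the tool from outside, world axes, zero at the start; "ft_torque": the same for the moment, N m; "width": opening from 0.0 (shut) to 1.0 (fully open); "grip_force": force on a finger pad.
Only numpy, scipy, OpenCV 4.12 (cv2) and the standard library are available. Lean on these libraries where they do the work, as an engineer would, in place of code of your own. Each camera call takes 0.05 s, during which the arm holds its last target. There are 200 camera calls.

## Working session

There is one attempt and no reset: what is moved stays moved. The work goes in short steps, Python scripts to look and compute and a tool call to move; the robot and the scene stay as the last step left them, time stands still between calls to the robot, and variables do not carry over. Pictures are saved under pics/ and viewed, at most 10 in all, crops included, and the job is handed in when it is done.

Besides the shell and the picture viewer there is one more tool, called after ">>>" by a JSON object that holds its "api" and its "payload". arm_command: Moves the arm, as the interface text tells. Its arguments: {"type":"object","properties":{"commands":{"type":"array"},"force":{"type":"number"}},"required":["commands"]}

```bash
mkdir -p pics; ls
python3 - <<'E'
from station import *
import cv2
print(get_state())
for n in("top","scene"):
    s=snapshot(n); cv2.imwrite(f"pics/{n}0.png",cv2.resize(s["img"][:,:,::-1],(800,500),interpolation=cv2.INTER_CUBIC)); print(n,s["K"],s["extrinsics"])
E
```

```text
pics
{'t': 0.0, 'joint_positions': array([ 1.20502820e+00,  4.23837512e-01,  1.63071422e+00,  1.29405177e-05,
        1.08856052e+00, -1.89939087e-02]), 'dq': array([-0.00152216, -0.00087051,  0.00115077, -0.00015586,  0.00101061,
        0.00095559]), 'joint_torque': array([ 1.87125552e-03, -5.57382274e+01, -2.81736445e+01,  8.17164346e-05,
        7.35042704e-03, -3.38740385e-06]), 'ee_pos': array([0.2121889 , 0.58729511, 0.23053824]), 'tool_rot': array([-1.50895622e-04,  1.72522566e-01,  9.85005273e-01, -7.44687974e-04]), 'contact_force': array([-0.06412712,  0.27117853,  0.86351477]), 'ft_torque': array([0.00566922, 0.01453537, 0.01952774]), 'grip_force': 0.0, 'width': 1.0019564019759049}
top [[386.77507214   0.         316.74936815]
 [  0.         386.77507214 199.06395646]
 [  0.           0.           1.        ]] [[ 0.01670912 -0.9996692  -0.01955229 -0.14459799]
 [-0.98656243 -0.01330506 -0.1628421   0.57232271]
 [ 0.16252808  0.0220105  -0.98645839  0.92035203]
 [ 0.          0.          0.          1.        ]]
scene [[480.14077347   0.         314.35375888]
 [  0.         480.14077347 207.761718  ]
 [  0.           0.           1.        ]] [[-0.75574395  0.65486012 -0.00305088  0.54158446]
 [ 0.40625547  0.46517663 -0.78649043 -0.12894218]
 [-0.51362202 -0.59562482 -0.61759493  1.45696903]
 [ 0.          0.          0.          1.        ]]
```

View pics/top0.png

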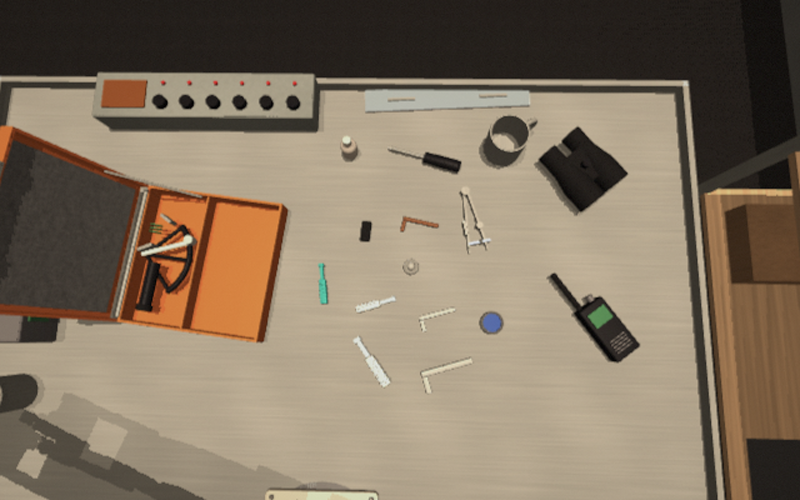

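View pics/scene0.png

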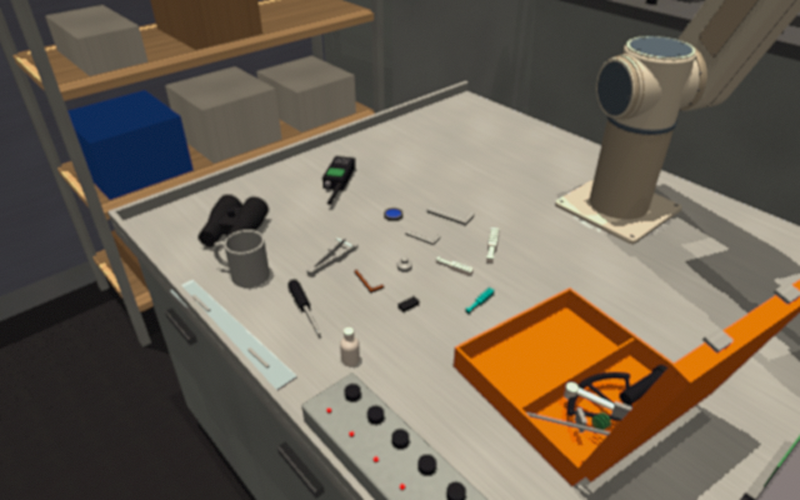

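The top view (800-wide) shows the filter at (491,323), the small white mirror tool at (375,304) and the small pale hex key at (436,318). The tweezers run from the pivot (465,190) to the tips (485,248). The empty compartment spans roughly (190..285, 197..340), and the arm is out of view.

```bash
cat > h.py <<'E'
from station import *
import numpy as np, cv2
from scipy.spatial.transform import Rotation as R
def ray(s,uv,z,T=None):
    K=s["K"]; E=s["extrinsics"] if T is None else np.linalg.inv(T)
    C=np.linalg.inv(E); d=C[:3,:3]@np.linalg.inv(K)@np.array([uv[0],uv[1],1.])
    o=C[:3,3]; return o+d*(z-o[2])/d[2]
def toolT(st):
    q=st["tool_rot"]; T=np.eye(4); T[:3,:3]=R.from_quat([q[1],q[2],q[3],q[0]]).as_matrix(); T[:3,3]=st["ee_pos"]; return T
def wrist():
    st=get_state(); s=snapshot("wrist"); return s,toolT(st)@s["hand_eye"],st
def proj(s,P,T=None):
    E=s["extrinsics"] if T is None else np.linalg.inv(T)
    p=E[:3,:3]@np.array(P).T.reshape(3,-1)+E[:3,3:]; p=s["K"]@p; return (p[:2]/p[2]).T
E
python3 - <<'E'
from h import *
s=snapshot("top"); im=s["img"]
f=lambda u,v,z:np.round(ray(s,(u/1.25,v/1.25),z)[:2],3)
print("filter",f(491,323,.01),"tool",f(357,309,.01),f(395,298,.007),"hex corner",f(422,320,.008),f(455,310,.008),f(423,330,.008))
print("tw pivot",f(465,190,.018),"tips",f(486,248,.018),f(469,250,.018))
print("case corners top",f(287,206,.05),f(263,341,.05),"divider",f(209,197,.045),f(186,330,.045))
print("case floor", f(275,212,.005) , f(258,330,.005))
def blob(box,m,z):
    x0,y0,x1,y1=[int(a/1.25) for a in box]; M=m[y0:y1,x0:x1]; v,u=np.nonzero(M)
    P=np.array([ray(s,(a+x0,b+y0),z)[:2] for a,b in zip(u,v)]); (c,sz,an)=cv2.minAreaRect((P*1000).astype(np.float32)); print(len(u),P.mean(0).round(4),np.round(c,1),np.round(sz,1),round(an,1))
hsv=cv2.cvtColor(im,cv2.COLOR_RGB2HSV).astype(int)
blob((470,305,512,342),(hsv[...,1]>90)&(hsv[...,0]>100),.01)
bg=im[330:345,420:480].reshape(-1,3).mean(0);print(bg)
d=im.astype(int).min(2)
print(im[int(304/1.25),int(370/1.25)-3:int(370/1.25)+3].tolist(), im[int(315/1.25),int(435/1.25)-3:int(435/1.25)+3].tolist())
blob((350,292,402,316),(d>190),.01)
blob((415,302,460,334),(d>150),.008)
v=cv2.resize(im[85:275,270:420][:,:,::-1],None,fx=4,fy=4,interpolation=cv2.INTER_CUBIC)[:600]
v=cv2.resize(im[140:280,270:410][:,:,::-1],None,fx=4.2,fy=4.2,interpolation=cv2.INTER_CUBIC)
cv2.imwrite("pics/topcrop.png",v)
E
```

```text
filter [ 0.432 -0.329] tool [ 0.455 -0.058] [ 0.479 -0.135] hex corner [ 0.435 -0.19 ] [ 0.456 -0.257] [ 0.415 -0.192]
tw pivot [ 0.706 -0.278] tips [ 0.583 -0.32 ] [ 0.579 -0.285]
case corners top [0.659 0.086] [0.389 0.119] divider [0.677 0.249] [0.408 0.273]
case floor [0.657 0.123] [0.41  0.143]
146 [ 0.4332 -0.3302] [ 433.8 -330.9] [31.3 32.4] 44.9
[183.78       169.25666667 144.96888889]
[[196, 189, 172], [216, 218, 206], [214, 214, 200], [207, 202, 186], [219, 221, 208], [222, 225, 217]] [[220, 215, 187], [219, 214, 184], [194, 188, 161], [182, 180, 161], [201, 192, 166], [185, 174, 150]]
103 [ 0.4659 -0.0904] [467.4 -94.1] [10.6 80.3] 18.0
120 [ 0.4445 -0.2148] [ 446.9 -216.2] [30.1 80.1] 36.4
```

View pics/topcrop.png

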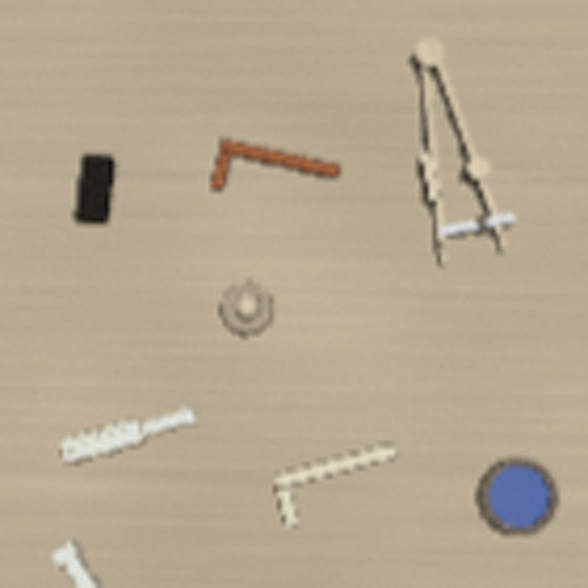

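The crop shows the mirror tool with grip end (65,452) and key end (193,414), the hex key with corner (281,484) and far end (394,452), and the filter at (516,496). The tweezers show pivot (430,50), plate (430,180) and boss (478,168).

Run:
```python
from h import *
s=snapshot("top")
f=lambda u,v,z:ray(s,((u+.5)/4.2-.5+270,(v+.5)/4.2-.5+140),z)[:2]
def rep(n,p,d):
    a=np.degrees(np.arctan2(d[1],d[0])); print(n,p.round(4),"axis",a.round(1),"close",(a+90).round(1),"q1",np.degrees(np.arctan2(p[1],p[0])).round(1),"len",np.linalg.norm(d).round(4))
a,b=f(65,452,.012),f(193,414,.008); rep("mirror",a+(b-a)*31/83,b-a)
c,e,g=f(281,484,.008),f(394,452,.008),f(292,524,.008); rep("hex",(c+e)/2,e-c); print(np.linalg.norm(g-c))
rep("filter",f(516,496,.01),np.array([1,0]))
p,t1,t2=f(430,50,.018),f(440,262,.018),f(500,250,.018)
pl,bo=f(430,180,.018),f(478,168,.018); rep("tw",(pl+bo)/2,(pl-bo)); rep("twax",p,(pl+bo)/2-p)
```

```text
mirror [ 0.4641 -0.0856] axis -72.4 close 17.6 q1 -10.5 len 0.0806
hex [ 0.4482 -0.2216] axis -73.4 close 16.6 q1 -26.3 len 0.071
0.024629471566793314
filter [ 0.4332 -0.3283] axis 0.0 close 90.0 q1 -37.2 len 1.0
tw [ 0.6282 -0.2919] axis 105.0 close 195.0 q1 -24.9 len 0.0305
twax [ 0.7069 -0.2777] axis -169.8 close -79.8 q1 -21.4 len 0.08
```

>>> {"api": "arm_command", "payload": {"commands": [[[1.76,-5.76,0,0,0,-4.4,0.6],[1.76,-5.76,0,0,0,-4.4,0.6],[1.76,-5.76,0,0,0,-4.4,0.6],[1.76,-5.76,0,0,0,-4.4,0.6],[1.76,-5.76,0,0,0,-4.4,0.6],[2.3,-5.5,0,0,0,-4.4,0.6],[2.3,-5.5,0,0,0,-4.4,0.6],[2.3,-5.5,0,0,0,-4.4,0.6],[2.3,-5.5,0,0,0,-4.4,0.6],[2.3,-5.5,0,0,0,-4.4,0.6],[2.3,-5.5,-1,0,0,-4.4,0.6],[2.3,-5.5,-2,0,0,-4.4,0.6],[0,0,0,0,0,0,0.6],[0,0,0,0,0,0,0.6]]], "force": 30}}

```text
t: 1.95
ee_pos: [0.4607, -0.0848, 0.2012]
tool_rot: [-0.001, 0.593, 0.805, -0.0]
contact_force: [-0.1, 0.6, -0.0]
width: 0.597
grip_force: 0.0
```

Run:
```python
from h import *
s,T,st=wrist()
np.savez("w1.npz",T=T,K=s["K"],img=s["img"])
cv2.imwrite("pics/w1.png",s["img"][:,:,::-1]); print(T.round(3),s["K"][0,0])
print(proj(s,[[.4641,-.0856,.014],[.4482,-.2216,.008]],T))
im=s["img"]; d=im.astype(int).min(2)
for name,p,z,th in(("m",(.4641,-.0856),.014,190),("h",(.4482,-.2216),.008,150)):
    c=proj(s,[[*p,z]],T)[0]; print(name,c, [im[int(c[1])+k,int(c[0])].tolist() for k in(-40,0,40) if 0<=c[0]<640 and 0<=c[1]+k<400])
```

```text
[[ 0.955  0.285  0.087  0.438]
 [ 0.298 -0.912 -0.281 -0.013]
 [-0.     0.294 -0.956  0.342]
 [ 0.     0.     0.     1.   ]] 330.16695272354633
[[323.37049842 181.2518079 ]
 [274.44380323 286.33794691]]
m [323.37049842 181.2518079 ] [[106, 99, 84], [150, 133, 111], [158, 154, 131]]
h [274.44380323 286.33794691] [[141, 131, 114], [146, 137, 119], [160, 150, 131]]
```

View pics/w1.png

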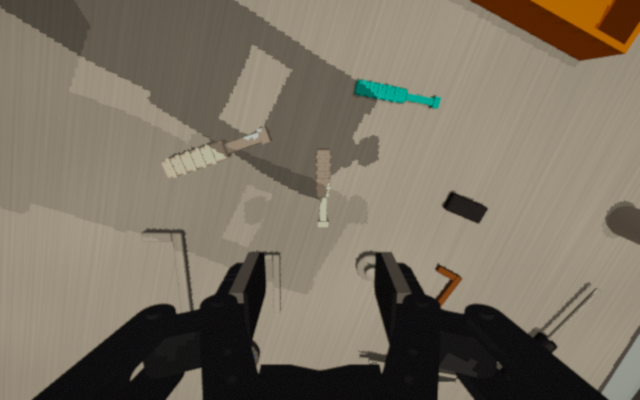

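The wrist view shows the mirror tool from (323,149) to (323,227), close to the prediction. The hex key's corner is near (276,254).

Run:
```python
from h import *
z=np.load("w1.npz"); s={"K":z["K"]}; T=z["T"]
a,b=ray(s,(323,149),.014,T)[:2],ray(s,(323,227),.0105,T)[:2]; d=b-a
print(a+d*31/83,np.degrees(np.arctan2(d[1],d[0])),np.linalg.norm(d), toolT(get_state())[:3,3])
c=ray(s,(276,254),.008,T);print(c)
```

```text
[ 0.46333919 -0.0844029 ] -72.47275066088734 0.0839606350417824 [ 0.46075589 -0.08423992  0.20142817]
[ 0.43927393 -0.18167991  0.008     ]
```

>>> {"api": "arm_command", "payload": {"commands": [[[0.25,0,-4.9,0,0,0,0.5],[0,0,-4.9,0,0,0,0.5],[0,0,-4.9,0,0,0,0.5],[0,0,-4,0,0,0,0.5],[0,0,-1,0,0,0,0.5],[0,0,0,0,0,0,0.5],[0,0,0,0,0,0,0],[0,0,0,0,0,0,0],[0,0,0,0,0,0,0],[0,0,0,0,0,0,0],[0,0,0,0,0,0,0],[0,0,0,0,0,0,0],[0,0,2,0,0,0,0],[0,0,5,0,0,0,0],[0,0,5,0,0,0,0]]], "force": 30}}

```text
t: 3.88
ee_pos: [0.4637, -0.085, 0.1266]
tool_rot: [0.0, 0.593, 0.806, 0.0]
contact_force: [0.3, 0.4, -0.3]
width: 0.151
grip_force: 30.3
```

>>> {"api": "arm_command", "payload": {"commands": [[[1.4,5.54,0,0,0,-4.8,0],[1.4,5.54,0,0,0,-4.8,0],[1.4,5.54,0,0,0,-4.8,0],[1.4,5.54,0,0,0,-4.8,0],[1.4,5.54,0,0,0,-4.8,0],[0,0,-4,0,0,0,0],[0,0,-4,0,0,0,0],[0,0,-2.5,0,0,0,0],[0,0,-0.6,0,0,0,0],[0,0,0,0,0,0,0],[0,0,0,0,0,0,0.4],[0,0,0,0,0,0,0.4],[0,0,0,0,0,0,0.4],[0,0,0,0,0,0,0.4],[0,0,3,0,0,0,0.4],[0,0,5,0,0,0,0.4],[0,0,4,0,0,0,0.5]]]}}

```text
t: 6.0
ee_pos: [0.5339, 0.1922, 0.135]
tool_rot: [0.0, 0.747, 0.665, 0.0]
contact_force: [0.4, -0.2, -0.7]
width: 0.494
grip_force: 0.0
```

>>> {"api": "arm_command", "payload": {"commands": [[[-1.09,-5.14,0.6,0,0,2.94,0.5],[-1.09,-5.14,0.6,0,0,2.94,0.5],[-1.09,-5.14,0.6,0,0,2.94,0.5],[-1.09,-5.14,0.6,0,0,2.94,0.5],[-1.09,-5.14,0.6,0,0,2.94,0.5],[-1.09,-5.14,0.6,0,0,2.94,0.5],[-1.09,-5.14,0.6,0,0,2.94,0.5],[-1.09,-5.14,0,0,0,2.94,0.5],[0,0,0,0,0,0,0.5],[0,0,0,0,0,0,0.5]]]}}

```text
t: 7.25
ee_pos: [0.4462, -0.2188, 0.1753]
tool_rot: [-0.0, 0.596, 0.803, 0.0]
contact_force: [0.1, 0.2, -0.4]
width: 0.501
grip_force: 0.0
```

Run:
```python
from h import *
s,T,st=wrist()
print(st["ee_pos"])
np.savez("w2.npz",T=T,K=s["K"],img=s["img"])
cv2.imwrite("pics/w2.png",cv2.resize(s["img"][60:320,160:480][:,:,::-1],None,fx=2.2,fy=2.2,interpolation=cv2.INTER_CUBIC))
```

```text
[ 0.44623776 -0.21882364  0.17528999]
```

View pics/w2.png

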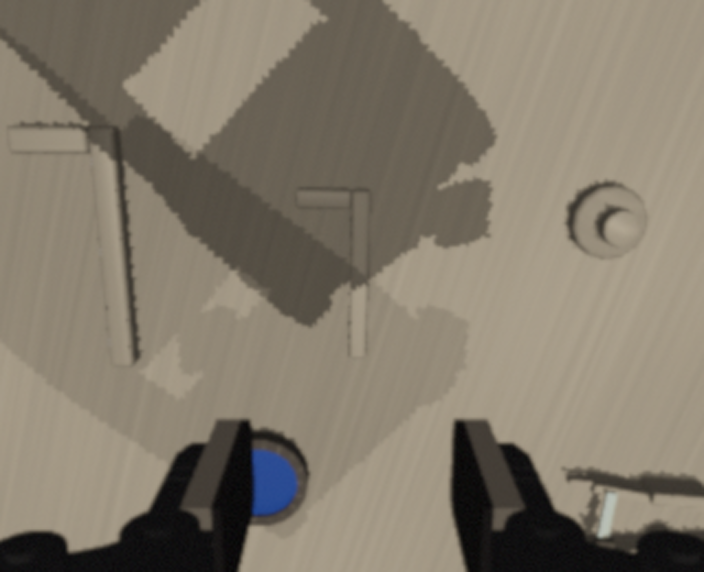

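The long leg of the small hex key runs from (360,190) to (358,356) in the crop, with its midpoint at (359,273). The filter's ring is around (264,480).

Run:
```python
from h import *
z=np.load("w2.npz"); s={"K":z["K"]}; T=z["T"]
f=lambda u,v,h:ray(s,((u+.5)/2.2-.5+160,(v+.5)/2.2-.5+60),h,T)[:2]
a,b=f(360,190,.008),f(358,356,.008);d=b-a
print((a+b)/2,np.degrees(np.arctan2(d[1],d[0])),np.linalg.norm(d),"filter right edge",f(308,480,.01),"bottom",f(262,526,.01),"top",f(262,430,.01))
```

```text
[ 0.44886805 -0.2190075 ] -73.68951407859213 0.07449885517825253 filter right edge [ 0.45465327 -0.32078849] bottom [ 0.44014263 -0.35134723] top [ 0.42713364 -0.30186578]
```

>>> {"api": "arm_command", "payload": {"commands": [[[0.25,0,-4.5,0,0,0,0.4],[0,0,-4.5,0,0,0,0.4],[0,0,-4.5,0,0,0,0.4],[0,0,-2.8,0,0,0,0.4],[0,0,-0.8,0,0,0,0.4],[0,0,0,0,0,0,0.4],[0,0,0,0,0,0,0],[0,0,0,0,0,0,0],[0,0,0,0,0,0,0],[0,0,0,0,0,0,0],[0,0,0,0,0,0,0],[0,0,0,0,0,0,0],[0,0,2,0,0,0,0],[0,0,5,0,0,0,0],[0,0,5,0,0,0,0]]], "force": 30}}

```text
t: 9.18
ee_pos: [0.4487, -0.2191, 0.126]
tool_rot: [-0.0, 0.596, 0.803, -0.0]
contact_force: [0.4, -0.1, -0.7]
width: 0.071
grip_force: 29.3
```

>>> {"api": "arm_command", "payload": {"commands": [[[2.04,4.89,0,0,0,-2.93,0],[2.04,4.89,0,0,0,-2.93,0],[2.04,4.89,0,0,0,-2.93,0],[2.04,4.89,0,0,0,-2.93,0],[2.04,4.89,0,0,0,-2.93,0],[2.04,4.89,0,0,0,-2.93,0],[2.04,4.89,0,0,0,-2.93,0],[2.04,4.89,0,0,0,-2.93,0],[0,0,-4,0,0,0,0],[0,0,-4,0,0,0,0],[0,0,-2.5,0,0,0,0],[0,0,-0.6,0,0,0,0],[0,0,0,0,0,0,0],[0,0,0,0,0,0,0.3],[0,0,0,0,0,0,0.3],[0,0,0,0,0,0,0.3],[0,0,3,0,0,0,0.3],[0,0,5,0,0,0,0.3],[0,0,4,0,0,0,0.5]]]}}

```text
t: 11.55
ee_pos: [0.6126, 0.1722, 0.1354]
tool_rot: [0.0, 0.747, 0.665, 0.0]
contact_force: [-0.2, 0.0, 0.1]
width: 0.491
grip_force: 0.0
```

Run:
```python
from h import *
s,T,st=wrist()
cv2.imwrite("pics/w3.png",s["img"][:,:,::-1]); print(st["ee_pos"])
```

```text
[0.61255238 0.17218136 0.13539881]
```

View pics/w3.png

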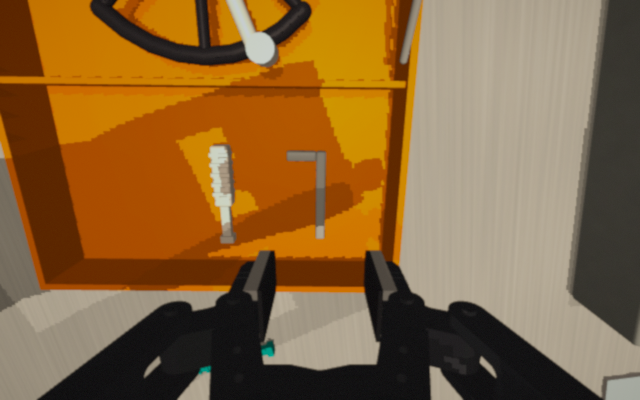

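The mirror tool (222,190) and hex key (315,190) lie flat in the compartment. The filter goes to the free left part.

>>> {"api": "arm_command", "payload": {"commands": [[[-1.99,-5.56,0,0,0,0,0.5],[-1.99,-5.56,0,0,0,0,0.5],[-1.99,-5.56,0,0,0,0,0.8],[-1.99,-5.56,0,0,0,0,0.8],[-1.99,-5.56,0,0,0,0,0.8],[-1.99,-5.56,0,0,0,0,0.8],[-1.99,-5.56,0,0,0,0,0.8],[-1.99,-5.56,0,0,0,0,0.8],[-1.99,-5.56,0,0,0,0,0.8],[0,0,-5,0,0,0,0.8],[0,0,-4,0,0,0,0.8],[0,0,-3,0,0,0,0.8],[0,0,-1,0,0,0,0.8],[0,0,0,0,0,0,0.8]]]}}

```text
t: 13.35
ee_pos: [0.4331, -0.3282, 0.0034]
tool_rot: [-0.0, 0.747, 0.665, -0.0]
contact_force: [1.0, -1.3, 0.1]
width: 0.801
grip_force: 0.0
```

Run:
```python
from h import *
s,T,st=wrist(); print(st["ee_pos"],st["contact_force"],st["width"])
im=s["img"]; hsv=cv2.cvtColor(im,cv2.COLOR_RGB2HSV).astype(int)
v,u=np.nonzero((hsv[...,1]>120)&(hsv[...,0]>100)&(hsv[...,2]>60)); print(len(u),u.min(),u.max(),v.min(),v.max(),ray(s,((u.min()+u.max())/2,(v.min()+v.max())/2),.01,T))
cv2.imwrite("pics/w4.png",im[:,:,::-1])
```

```text
[ 0.43314111 -0.32819974  0.00339097] [ 0.95695097 -1.28637392  0.07592683] 0.8006666392741338
4210 282 360 241 308 [ 0.43298641 -0.32829378  0.01      ]
```

>>> {"api": "arm_command", "payload": {"commands": [[[0,0,-0.4,0,0,0,0.8],[0,0,0,0,0,0,0.5],[0,0,0,0,0,0,0.4],[0,0,0,0,0,0,0.3],[0,0,0,0,0,0,0.2],[0,0,0,0,0,0,0.1],[0,0,0,0,0,0,0],[0,0,0,0,0,0,0],[0,0,0,0,0,0,0]]], "force": 30}}

```text
t: 14.52
ee_pos: [0.4335, -0.3285, 0.0004]
tool_rot: [0.001, 0.747, 0.665, 0.0]
contact_force: [-0.4, 0.8, 6.0]
width: 0.521
grip_force: 29.8
```

>>> {"api": "arm_command", "payload": {"commands": [[[0,0,1,0,0,0,0],[0,0,3.5,0,0,0,0],[0,0,3.5,0,0,0,0],[0,2,0,0,0,0,0],[0.4,5,0,0,0,0,0],[0.4,5.5,0,0,0,0,0],[0.4,5.5,0,0,0,0,0],[0.4,5.5,0,0,0,0,0],[0.4,5.5,0,0,0,0,0],[0.4,5.5,0,0,0,0,0],[0.4,5.5,0,0,0,0,0],[0.4,5.3,0,0,0,0,0],[0.45,5,0,0,0,0,0],[0,2,0,0,0,0,0],[0,0,0,0,0,0,0]]]}}

```text
t: 16.4
ee_pos: [0.4686, 0.1956, 0.079]
tool_rot: [-0.0, 0.746, 0.666, -0.001]
contact_force: [-0.8, -0.3, -0.4]
width: 0.52
grip_force: 30.8
```

>>> {"api": "arm_command", "payload": {"commands": [[[0,0,-3,0,0,0,0],[0,0,-3,0,0,0,0],[0,0,-1,0,0,0,0],[0,0,-0.3,0,0,0,0],[0,0,-0.1,0,0,0,0],[0,0,0,0,0,0,0],[0,0,0,0,0,0,0.6],[0,0,0,0,0,0,0.62],[0,0,0,0,0,0,0.62],[0,0,1,0,0,0,0.62],[0,0,4,0,0,0,0.62],[0,0,6,0,0,0,0.62],[0,0,4,0,0,0,0.62],[0,0,0,0,0,0,0.62]]]}}

```text
t: 18.15
ee_pos: [0.4718, 0.1956, 0.1593]
tool_rot: [0.001, 0.747, 0.665, 0.003]
contact_force: [-0.1, 0.2, -0.5]
width: 0.616
grip_force: 0.0
```

Run:
```python
from h import *
s,T,st=wrist(); print(st["ee_pos"],st["contact_force"],st["width"])
cv2.imwrite("pics/w5.png",s["img"][:,:,::-1])
```

```text
[0.47177491 0.19558956 0.15927539] [-0.06012433  0.22249508 -0.54657718] 0.6161600580251024
```

View pics/w5.png

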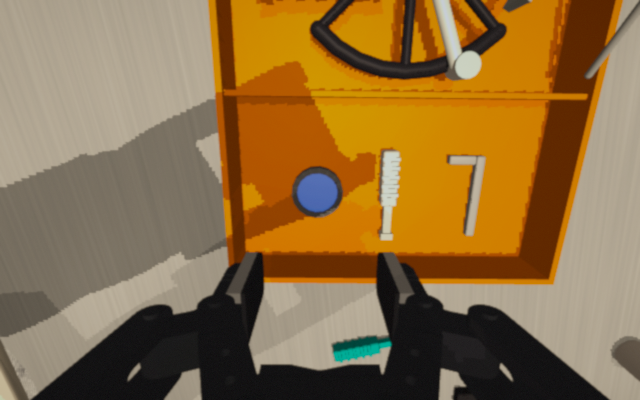

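The filter at (317,191), mirror tool at (389,195) and hex key at (472,195) all lie flat inside the compartment. Next is the approach to the tweezers.

>>> {"api": "arm_command", "payload": {"commands": [[[1.73,-5.42,0.6,0,0,-8.1,0.62],[1.73,-5.42,0.6,0,0,-8.1,0.9],[1.73,-5.42,0.6,0,0,-8.1,0.9],[1.73,-5.42,0.6,0,0,-8.1,0.9],[1.73,-5.42,0.6,0,0,-8.1,0.9],[1.73,-5.42,0.6,0,0,-8.1,0.9],[1.73,-5.42,0.6,0,0,-8.1,0.9],[1.73,-5.42,0,0,0,-8.1,0.9],[1.73,-5.42,0,0,0,-8.1,0.9],[0,0,0,0,0,0,0.9],[0,0,0,0,0,0,0.9]]]}}

```text
t: 19.58
ee_pos: [0.6242, -0.2925, 0.1954]
tool_rot: [-0.001, 0.996, 0.092, -0.001]
contact_force: [-0.9, 0.5, -0.4]
width: 0.9
grip_force: 0.0
```

Run:
```python
from h import *
s,T,st=wrist(); print(st["ee_pos"],toolT(st)[:3,:3].round(3))
c=proj(s,[[.628,-.292,.018]],T)[0]; print(c)
np.savez("w6.npz",T=T,K=s["K"],img=s["img"])
x0,y0=max(0,int(c[0])-100),max(0,int(c[1])-75); print(x0,y0)
cv2.imwrite("pics/w6.png",cv2.resize(s["img"][y0:y0+150,x0:x0+200][:,:,::-1],(800,600),interpolation=cv2.INTER_CUBIC))
```

```text
[ 0.6241612  -0.29245853  0.19542086] [[ 0.983  0.183 -0.003]
 [ 0.183 -0.983  0.002]
 [-0.003 -0.002 -1.   ]]
[320.50465118 176.40679304]
220 101
```

View pics/w6.png

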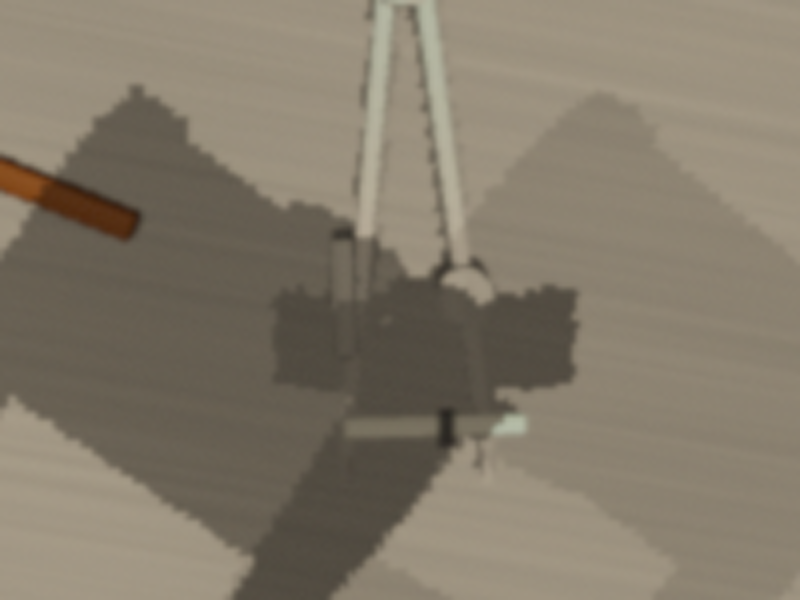

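The crop shows the plate centre at (344,295) with its outer edge at u=333, and the boss at (466,290) with its outer edge at u≈496. The dark rider is at (447,427), and the sprung arm passes under the crossbar near (481,427).

Run:
```python
from h import *
z=np.load("w6.npz"); s={"K":z["K"]}; T=z["T"]
f=lambda u,v,h:ray(s,((u+.5)/4-.5+220,(v+.5)/4-.5+101),h,T)[:2]
pl,bo=f(333,294,.018),f(496,290,.018); m=(pl+bo)/2
y=f(526,424,.022)-f(345,428,.022); print("grip mid",m,"width",np.linalg.norm(bo-pl),"y ang",np.degrees(np.arctan2(y[1],y[0])),"bar",np.linalg.norm(y)); y/=np.linalg.norm(y)
r=f(447,427,.024); a=f(481,427,.018); print("rider off",(r-m)@y,"arm",(a-m)@y, (r-m)@np.array([y[1],-y[0]]))
piv=f(404,0,.018); print("along from pivot",np.linalg.norm(m-piv))
```

```text
grip mid [ 0.63123431 -0.29412443] width 0.04001953442703747 y ang -78.06272593330148 bar 0.04525974597502332
rider off 0.007355875894489476 arm 0.01612735827067044 0.03306488163505292
along from pivot 0.06847524268752797
```

>>> {"api": "arm_command", "payload": {"commands": [[[0.7,-0.17,-4,0,0,1.3,0.8],[0,0,-5,0,0,0,0.8],[0,0,-5,0,0,0,0.8],[0,0,-4,0,0,0,0.8],[0,0,-1.3,0,0,0,0.8],[0,0,0,0,0,0,0.7],[0,0,0,0,0,0,0.6],[0,0,0,0,0,0,0.55],[0,0,0,0,0,0,0.52],[0,0,0,0,0,0,0.52]]], "force": 20}}

```text
t: 20.88
ee_pos: [0.6326, -0.295, 0.005]
tool_rot: [0.0, 0.995, 0.103, 0.0]
contact_force: [0.2, 0.3, 1.2]
width: 0.517
grip_force: 0.0
```

>>> {"api": "arm_command", "payload": {"commands": [[[-0.1,0,-0.3,0,0,0,0.5],[0,0,0,0,0,0,0.48],[0,0,0,0,0,0,0.46],[0,0,0,0,0,0,0.44],[0,0,0,0,0,0,0.43],[0,0,0,0,0,0,0.43],[0,0,0,0,0,0,0.43]]], "force": 20}}

```text
t: 21.75
ee_pos: [0.6314, -0.2948, 0.0014]
tool_rot: [-0.0, 0.995, 0.103, -0.0]
contact_force: [-0.0, -0.4, -0.3]
width: 0.428
grip_force: 4.4
```

Run:
```python
from h import *
s,T,st=wrist(); print(st["ee_pos"],st["width"],st["grip_force"],st["contact_force"])
np.savez("w7.npz",T=T,K=s["K"],img=s["img"])
c=proj(s,[toolT(st)[:3,3]+[0,0,.018]],T)[0]; print(c)
cv2.imwrite("pics/w7.png",cv2.resize(s["img"][180:400,180:460][:,:,::-1],(763,600),interpolation=cv2.INTER_CUBIC))
```

```text
[ 0.63135451 -0.29475637  0.00143125] 0.4282995967765786 4.391961917281151 [-0.04792241 -0.39611843 -0.2997606 ]
[320.12759848 286.17295923]
```

>>> {"api": "arm_command", "payload": {"commands": [[[0,0,0.5,0,0,0,0.43],[0,0,1,0,0,0,0.43],[0,0,2,0,0,0,0.43],[0,0,3,0,0,0,0.43],[0,0,3,0,0,0,0.43],[0,0,3,0,0,0,0.43],[0,0,1,0,0,0,0.43],[0,0,0.5,0,0,0,0.43],[0,0,0,0,0,0,0.43],[0,0,0,0,0,0,0.43]]]}}

```text
t: 23.05
ee_pos: [0.6307, -0.2945, 0.1401]
tool_rot: [-0.001, 0.995, 0.103, -0.001]
contact_force: [0.6, 0.3, -0.6]
width: 0.429
grip_force: 4.2
```

Run:
```python
from h import *
s,T,st=wrist(); print(st["ee_pos"],st["width"],st["grip_force"],st["contact_force"])
np.savez("w8.npz",T=T,K=s["K"],img=s["img"])
cv2.imwrite("pics/w8.png",cv2.resize(s["img"][250:400,220:420][:,:,::-1],(800,600),interpolation=cv2.INTER_CUBIC))
```

```text
[ 0.63071107 -0.29445655  0.14014701] 0.42865086935833785 4.21149417757988 [ 0.5638771   0.27728059 -0.64092106]
```

View pics/w8.png

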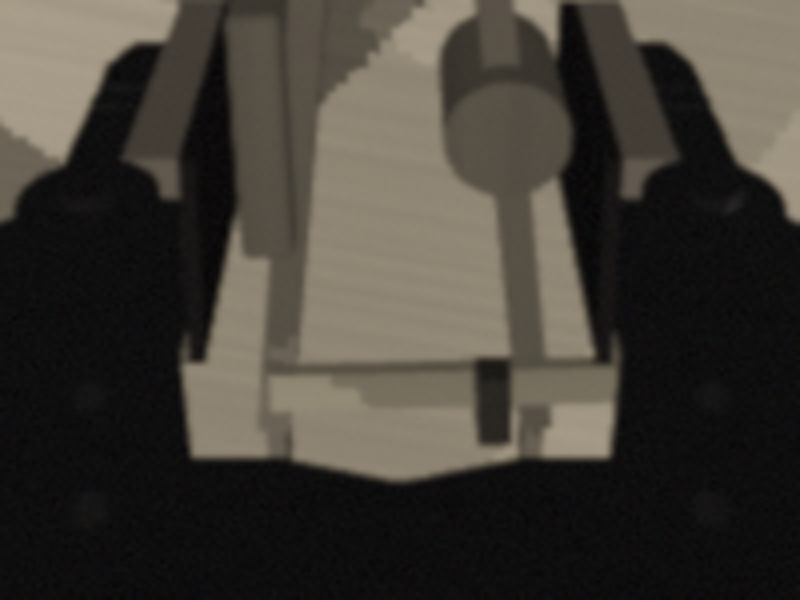

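```bash
cat >> h.py <<'E'
def dark(im,v0=372,v1=400):
    return None
E
python3 - <<'E'
from h import *
z=np.load("w8.npz"); s={"K":z["K"]}; T=z["T"]
y=np.array([np.cos(np.radians(-78.1)),np.sin(np.radians(-78.1))])
base=.1387
f=lambda u,v,h:ray(s,((u+.5)/4-.5+220,(v+.5)/4-.5+250),base+h,T)[:2]
for h in(.018,.022,.026): print(h,"rider w",np.linalg.norm(f(478,400,h)-f(511,400,h)),"rider y",f(494.5,400,h)@y,"len",np.linalg.norm(f(494,359,h)-f(494,444,h)))
for v,l,r in((355,513,544),(425,520,548)): print("arm",f((l+r)/2,v,.018)@y,np.linalg.norm(f(l,v,.018)-f(r,v,.018)))
print("bar",np.linalg.norm(f(268,390,.022)-f(617,380,.022)), "arm fixed",f(281,340,.018)@y, "plate outer top",f(240,250,.018)@y, f(230,20,.018)@y)
g=z["img"].astype(int).sum(2); print([int(a) for a in g[250+96,220+112:220+140]],[int(a) for a in g[250+106,220+112:220+140]],[int(a) for a in g[250+87,220+112:220+140]])
E
```

```text
0.018 rider w 0.003770351322914387 rider y 0.42876336195136505 len 0.011795220052049435
0.022 rider w 0.003649131093217587 rider y 0.4284241140280049 len 0.011415992982321375
0.026 rider w 0.003527910863520756 rider y 0.4280848661046447 len 0.01103676591259329
arm 0.43247567825072264 0.00349881985428619
arm 0.433377943781005 0.003220702199349877
bar 0.038451543509478985 arm fixed 0.40459013845330344 plate outer top 0.40041163982999894 0.4003946575014637
[319, 321, 322, 320, 320, 303, 239, 159, 117, 110, 115, 114, 109, 112, 128, 196, 286, 317, 320, 320, 320, 323, 320, 323, 320, 323, 322, 320] [392, 390, 392, 393, 392, 383, 336, 224, 134, 114, 112, 113, 112, 112, 123, 242, 369, 330, 258, 236, 236, 232, 231, 246, 275, 332, 412, 444] [391, 392, 394, 396, 396, 401, 399, 402, 400, 403, 404, 403, 401, 401, 388, 329, 259, 235, 235, 232, 234, 232, 234, 262, 334, 380, 395, 395]
```

Held cleanly. The rider is at u≈494 and the arm at u≈532 in the crop, so about 4.5 mm remains, or about 3 mm more squeeze.

>>> {"api": "arm_command", "payload": {"commands": [[[0,0,0,0,0,0,0.42],[0,0,0,0,0,0,0.41],[0,0,0,0,0,0,0.4],[0,0,0,0,0,0,0.395],[0,0,0,0,0,0,0.395],[0,0,0,0,0,0,0.395]]]}}

```text
t: 23.85
ee_pos: [0.6314, -0.2948, 0.1415]
tool_rot: [0.0, 0.995, 0.103, 0.0]
contact_force: [0.1, -0.0, -0.2]
width: 0.396
grip_force: 5.2
```

Run:
```python
from h import *
s,T,st=wrist(); print(st["ee_pos"],st["width"],st["grip_force"])
np.savez("w9.npz",T=T,K=s["K"],img=s["img"])
g=s["img"].astype(int).sum(2)
for r in(332,336,346,352,356): print(r,g[r,330:362].tolist())
cv2.imwrite("pics/w9.png",cv2.resize(s["img"][300:375,290:390][:,:,::-1],(800,600),interpolation=cv2.INTER_CUBIC))
```

```text
[ 0.63139631 -0.29477665  0.141501  ] 0.39559576750660774 5.165505670738639
332 [392, 393, 392, 394, 392, 392, 391, 391, 390, 390, 392, 378, 319, 259, 236, 234, 234, 233, 234, 234, 256, 319, 378, 401, 403, 400, 401, 394, 395, 395, 392, 390]
336 [395, 395, 398, 399, 401, 402, 403, 404, 403, 403, 404, 400, 371, 285, 230, 219, 218, 222, 220, 220, 230, 282, 361, 389, 386, 385, 385, 382, 383, 381, 377, 377]
346 [322, 322, 323, 323, 324, 323, 323, 322, 323, 323, 323, 320, 309, 248, 167, 118, 112, 114, 118, 114, 117, 130, 197, 287, 318, 321, 322, 323, 324, 325, 325, 324]
352 [400, 401, 398, 398, 397, 396, 397, 395, 394, 395, 395, 392, 378, 318, 208, 125, 117, 116, 114, 110, 112, 123, 239, 388, 437, 445, 445, 445, 446, 445, 446, 443]
356 [388, 388, 391, 390, 390, 393, 393, 393, 393, 395, 397, 398, 398, 372, 269, 160, 118, 115, 113, 113, 113, 117, 226, 371, 435, 452, 451, 450, 450, 450, 446, 446]
```

View pics/w9.png

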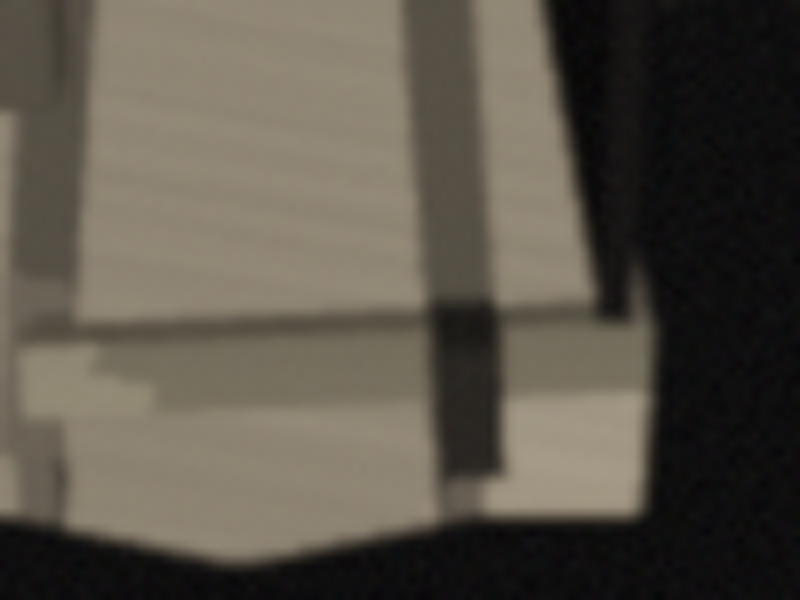

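The rider (u≈348) and sprung arm (u≈347.7) now coincide to within about 0.5 mm. I'll hold, then hand in.

>>> {"api": "arm_command", "payload": {"commands": [[[0,0,0,0,0,0,0.394],[0,0,0,0,0,0,0.394],[0,0,0,0,0,0,0.394],[0,0,0,0,0,0,0.394],[0,0,0,0,0,0,0.394],[0,0,0,0,0,0,0.394],[0,0,0,0,0,0,0.394],[0,0,0,0,0,0,0.394]]]}}

```text
t: 24.9
ee_pos: [0.6314, -0.2948, 0.1414]
tool_rot: [-0.0, 0.995, 0.103, -0.0]
contact_force: [0.2, -0.5, -0.7]
width: 0.394
grip_force: 5.2
```

Run:
```python
from h import *
s,T,st=wrist(); print(st["ee_pos"],st["width"],st["grip_force"],abs(st["dq"]).max())
g=s["img"].astype(int).sum(2)
for r in(336,346,352): print(r,g[r,338:358].tolist())
print(finish_job())
```

```text
[ 0.63135237 -0.29477082  0.14143678] 0.39429049958462237 5.192293719446752 0.0014919691080646617
336 [403, 402, 404, 392, 349, 274, 229, 222, 221, 220, 220, 215, 228, 290, 364, 386, 386, 385, 383, 383]
346 [324, 322, 323, 323, 314, 268, 182, 125, 117, 110, 110, 112, 111, 116, 179, 282, 321, 324, 323, 325]
352 [393, 394, 394, 392, 381, 334, 219, 134, 114, 113, 110, 109, 120, 118, 200, 344, 420, 444, 444, 445]
the job is handed in; nothing more can be done
None
```

I handed the job in at about 25 s: the filter, mirror tool and hex key lie flat in the spares compartment, and the tweezers are held about 14 cm up with the sprung arm within about 0.5 mm of the rider by the wrist camera; no verdict was returned.

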